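Feel for the hidden release on the weight case

ROBOT

A 7-joint arm with a two-finger parallel gripper is mounted at the origin on the work surface. World frame = base frame: x ahead of the robot, y to its left, z up, the work surface at z = 0. Lengths are in m, angles in rad, forces in N, time in s.
With the tool pointing down it reaches from about 0.425 to 0.875 m from the base axis. Payload 4.7 kg.
Tool frame: the origin (TCP) lies at the very end of the fingers, on their centre line; the grasp point (between the pads) lies 19 mm behind it (grip_point_offset is the distance from the TCP to the grasp point, in m); x points along the fingers, z is the direction in which the jaws open and shut, and the axes are right-handed (so a half turn about x gives the same grasp; the last joint's range is limited). The gripper opens to 87 mm and grips with 3 to 60 N. Pads are 19 mm wide; open, the fingers measure 117 mm over their backs; the gripper's body (75 mm by 190 mm) begins 51 mm behind the grasp point.
Start: joints at [-1.336, 0.321, -0.07, 1.45, 0.023, 1.371, -0.057], TCP at [0.142, 0.634, 0.223] pointing down, gripper open.
Joint ranges: [-2.86, 2.86], [-0.3, 2.09], [-1.38, 1.24], [0.06, 2.45], [-1.56, 4.7], [0.09, 2.05], [-2.69, 2.69]. Speed limits (rad/s): [2.57, 2.57, 3.14, 3.14, 3.14, 3.14, 3.14].

INTERFACE

Orientations are given as a rotation vector (axis times angle).
In Python, from bench import get_state, get_image, calibration, close_job, grip_point_offset gives the robot as it stands.
- The arm moves only by the tool play_rows, never from a script. Its argument "targets" is a list of rows, each an object with "claw": the closure, from 0 (fully open) to 1 (shut); "linear": the shift along the tool's x, y, z as a fraction of full scale, a list of three; "rotation": the turn, a rotation vector about the tool's x, y, z as a fraction of full scale, a list of three. In form: [{"claw": claw, "linear": [x, y, z], "rotation": [wx, wy, wz]}, ...]. A call has 1 to 10 rows; each row shifts and turns the pose as measured when the row begins, along the tool's axes as they then stand; what a row does not reach is not made up. Full scale, the value 1, is 2.5 cm for a shift and 90 degrees for a turn. A row lasts 1/12 s, in which the tool goes at most 41.7 mm and 7.16 degrees, less where a joint would pass 70% of its speed; a pose out of reach is approached as far as the arm can. A call with a number of a shift or a turn outside -1 to 1 is refused whole. A call with a gripper value outside its range is refused whole. The fingers move at their own pace and stop on an object; "newtons" is the grip in N (left out, the last holds). Time passes only in rows, so rows that do not move let the fingers close. It gives the time, the measured TCP pose, the force and the opening at its end, in the units of the state.
- get_state(): the state, without advancing time (a new reading comes with each control period).
- get_image(name): name is "side" or "top" or "wrist"; returns the picture (480x640x3 uint8, blue, green, red); there is no depth.
- calibration(name): a dict with "fx", "fy", "cx", "cy" (pixels), "rvec" (rotation vector, rad) and "tvec" (3), from world to camera coordinates, as OpenCV has them; the wrist camera has in their place "hand_eye" (4x4, takes a point from camera to tool coordinates, whose origin is the TCP and whose axes are the tool frame's). Camera axes: x right, y down, z forward; pixel columns grow to the right and rows downward; lengths in m; the calibration is good to about 2 mm. A picture is of the moment at which its call begins: read the wrist's pose just before it. calibration takes no time and is no camera call.
- close_job(): hands the job in, once; it reports no verdict.
The state is a dict: "time": time; "joint_positions": joint angles; "qd": joint speeds; "joint_torque": joint torques, N m; "position": TCP position; "tool_rot": TCP orientation; "ft_force": force on the tool from outside, world axes, zero at the start; "torque": the same for the moment, N m; "grip_width": opening from 0.0 (shut) to 1.0 (fully open).
Only numpy, scipy, OpenCV 4.12 (cv2) and the standard library are available. Lean on these libraries where they do the work, as an engineer would, in place of code of your own. Each camera call takes 0.05 s, during which the arm holds its last target. There are 200 camera calls.

TASK

Open the catch of the blue-lidded case: put a fingertip on top of the orange end of the raised edge along the case's near side, sweep it along the edge until it finds the hidden notch, and press the plate inside the notch fully down, so that the lid pops ajar and stays so. Use only the fingertips: do not touch the lid, and leave the bottles and the pot standing where they are.

Things in the scene. Friction and masses are not known exactly. Their poses are not given: they have to be found in the camera images.
- case: Flat case fixed to the table, white base, blue lid, 220 (x) x 345 (y) x 60 mm high. Origin: centre of its underside. x points from the raised edge to the lid's hinge (away from the robot), y along the edge to its orange (left) end. The edge is a straight bar 14 mm thick, 345 mm long, centred at x = -85 mm, on a white ledge whose top is 40 mm above the table; the edge's level top is at 65 mm.
- edge_left (a point): Top of the edge at its left end, mid-thickness, 65 mm above the table. Axes as the case's. From here to the right: 45 mm orange, 60 mm plain grey, five grey places of 46 mm each, 10 mm plain end. One of the five, a different one each time, is the notch: a gap 46 mm long right across the edge, open to both sides.
- edge_right (a point): The same point at the edge's right (plain) end, on its top. Axes as the case's.
- edge_start: The orange first 45 mm of the edge, fixed. Its origin coincides with the case's origin, not with the strip.
- edge_lead: The plain grey 60 mm of the edge that follow the orange, fixed. Its origin coincides with the case's origin, not with the strip.
- release (a joint): Grey release plate on the notch's floor, 42 mm along the edge x 14 mm, its top 10 mm below the edge's top. 0 = up, 0.007 m = fully down. It slides straight down against a friction of 5 to 8 N, has no return spring and stays where it is left. The value does not tell where the notch is.
- lid (a joint): Lid's hinge on its far side: 0 shut, 0.14 rad ajar, coupled to the release plate (20 rad per metre of plate travel), so that pressing the plate raises the lid and nothing else needs to.
- lid_front (a point): Middle of the blue lid's front border, on its top, 58 mm above the table; 45 mm behind the edge's centre line. It rises about 20 mm as the lid pops ajar. The lid is 145 x 335 mm.
- amber_bottle: Loose amber bottle with white cap, 48 mm wide, 110 mm high, standing to the right of the case. Origin: centre of its underside.
- white_bottle: Loose white bottle with blue cap, 60 mm wide, 120 mm high, standing to the left of the case. Origin: centre of its underside.
- pot: Loose small white pot, 40 mm wide, 32 mm high, standing on the table between the robot and the case. Origin: centre of its underside.

How it is judged:
By the outcome, as a careful person would: the job done as asked, in the order asked, and still so for the second after the job is handed in, with the robot touching nothing.
It also fails if it takes over 67 s, if anything falls off the work surface, if the arm or the gripper's body presses on something with over 40 N, if the wrist force passes 120 N, or if a joint passes its speed limit or range.

## Working session

There is one attempt and no reset: what is moved stays moved. The work goes in short steps, Python scripts to look and compute and a tool call to move; the robot and the scene stay as the last step left them, time stands still between calls to the robot, and variables do not carry over. Pictures are saved under pics/ and viewed, about 8 in all and at most 12, crops included, and the job is handed in when it is done.

Besides the shell and the picture viewer there is one more tool, called after "Emit:" as name(argument=value, ...), one argument or row to a line, values as JSON. play_rows: Moves the arm, as the interface text tells. Shift numbers are shares of 2.5 cm and turn numbers shares of 90 degrees, none past 1 either way. Its arguments: {"type":"object","properties":{"targets":{"type":"array"},"newtons":{"type":"number"}},"required":["targets"]}

```bash
mkdir -p pics
python3 - <<'E'
from bench import *
import cv2,numpy as np
s=get_state();print({k:np.round(v,4) for k,v in s.items()},grip_point_offset)
for n in("side","top"):
    cv2.imwrite(f"pics/{n}1.png",get_image(n));print(n,calibration(n))
print(calibration("wrist"))
E
```

```text
{'time': np.float64(0.0), 'joint_positions': array([-1.3359,  0.3218, -0.07  ,  1.4517,  0.0226,  1.3708, -0.0569]), 'qd': array([ 0.0017,  0.0009, -0.001 , -0.0017,  0.0008,  0.0013, -0.002 ]), 'joint_torque': array([ 1.00000e-04, -4.91298e+01, -4.03900e-01, -3.12517e+01,
       -6.38000e-02,  4.43000e-02,  2.00000e-04]), 'position': array([0.1423, 0.6337, 0.2215]), 'tool_rot': array([-1.0463,  1.307 ,  1.0442]), 'ft_force': array([-0.9653, -0.6766, -0.1112]), 'torque': array([ 0.0469, -0.026 , -0.0166]), 'grip_width': np.float64(0.9994)} 0.0187
side {'fx': 585.9251435288905, 'fy': 585.9251435288905, 'cx': 314.3695840294696, 'cy': 242.1486548826196, 'rvec': array([ 2.12086811, -0.89257815,  0.41696284]), 'tvec': array([-0.40596734,  0.31633386,  0.72782378])}
top {'fx': 542.906432092922, 'fy': 542.906432092922, 'cx': 308.89527831887534, 'cy': 237.72081508328944, 'rvec': array([ 2.15726913, -2.16386166,  0.18329378]), 'tvec': array([0.00909314, 0.58160643, 1.01954882])}
{'fx': 409.7407606737617, 'fy': 409.7407606737617, 'cx': 323.08448035495775, 'cy': 235.9950060566154, 'hand_eye': array([[-2.23362767e-05, -2.79590715e-01,  9.60119280e-01,
        -1.62753948e-01],
       [-1.66047193e-04, -9.60119266e-01, -2.79590715e-01,
         7.58475165e-02],
       [ 9.99999986e-01, -1.65670127e-04, -2.49797639e-05,
         8.15410479e-04],
       [ 0.00000000e+00,  0.00000000e+00,  0.00000000e+00,
         1.00000000e+00]])}
```

View pics/top1.png

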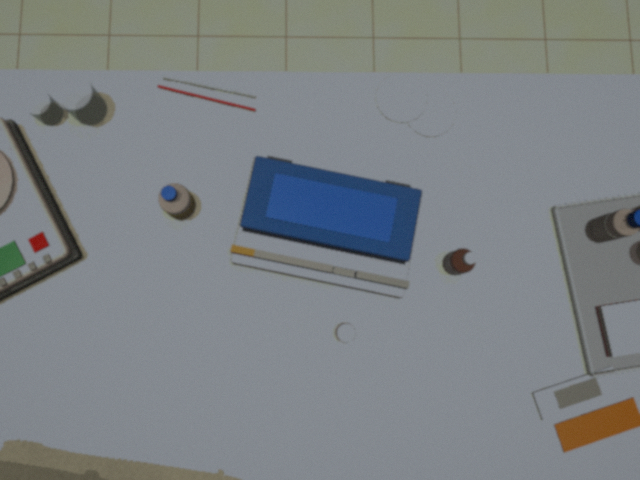

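View pics/side1.png

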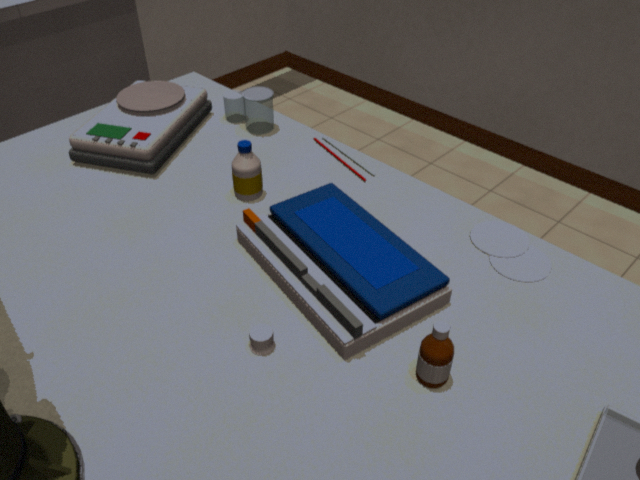

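The top view shows the case with its orange end at about (240,250) and the grey edge running to (407,283). A break in the edge at about (335-355,270) is probably the notch. In the side view it's near (312,283).

```bash
cat > h.py <<'E'
from bench import *
import cv2,numpy as np
from scipy.spatial.transform import Rotation as R
def w2p(n,P):
    c=calibration(n);K=np.array([[c['fx'],0,c['cx']],[0,c['fy'],c['cy']],[0,0,1]])
    return cv2.projectPoints(np.array(P,float).reshape(-1,3),c['rvec'],c['tvec'],K,None)[0][:,0]
def p2w(n,uv,z):
    c=calibration(n);M=R.from_rotvec(c['rvec']).as_matrix();o=-M.T@c['tvec']
    d=M.T@np.array([(uv[0]-c['cx'])/c['fx'],(uv[1]-c['cy'])/c['fy'],1]);return o+d*(z-o[2])/d[2]
E
python3 - <<'E'
from h import *
for n,uv,z in[("top",(234,249),.065),("top",(407,283),.065),("side",(245,211),.065),("side",(361,325),.065),("top",(346,333),.032),("top",(169,193),.12),("top",(468,258),.11)]:print(n,uv,p2w(n,uv,z).round(4))
a=cv2.imread("pics/top1.png")[235:300,225:420];b=cv2.imread("pics/side1.png")[200:345,230:375]
f=lambda i,k:np.clip(1.5*cv2.resize(i,None,fx=k,fy=k,interpolation=cv2.INTER_CUBIC).astype(float),0,255)
cv2.imwrite("pics/a.png",f(a,4));cv2.imwrite("pics/b.png",f(b,4))
E
```

```text
top (234, 249) [0.5568 0.1502 0.065 ]
top (407, 283) [ 0.4913 -0.1777  0.065 ]
side (245, 211) [0.5559 0.1536 0.065 ]
side (361, 325) [ 0.4932 -0.1812  0.065 ]
top (346, 333) [ 0.3975 -0.0635  0.032 ]
top (169, 193) [0.6527 0.2632 0.12  ]
top (468, 258) [ 0.534 -0.282  0.11 ][ WARN:0@0.065] global loadsave.cpp:1063 imwrite_ Unsupported depth image for selected encoder is fallbacked to CV_8U.
```

View pics/a.png

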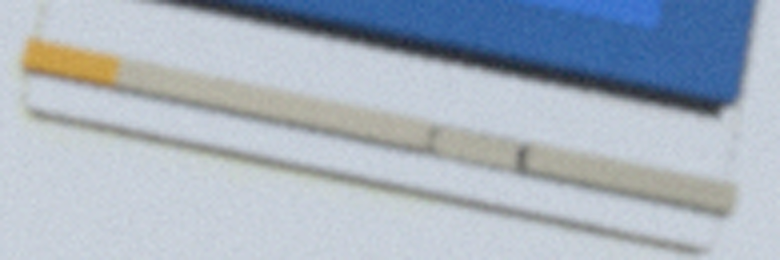

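View pics/b.png

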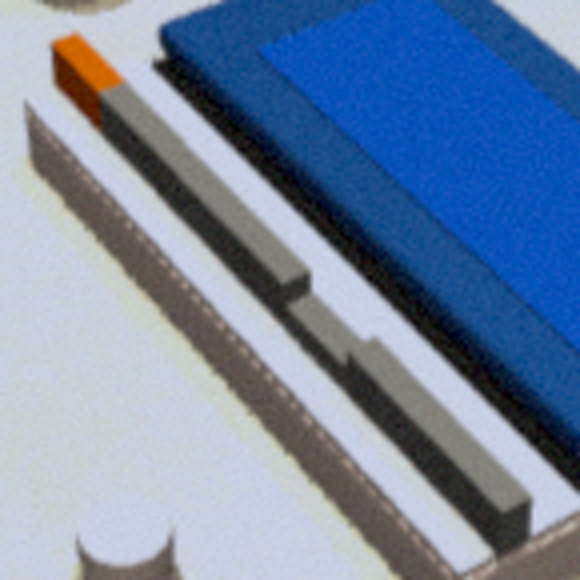

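The notch lies 198–241 mm from the left end, which makes it the third place (197–243 mm). Next I work out the geometry and the moves.

```bash
cat >> h.py <<'E'
L=np.mean([p2w("top",(231.25,248.75),.065),p2w("side",(246.25,210.25),.065)],0)
Rr=np.mean([p2w("top",(408.75,284.5),.065),p2w("side",(358.5,326.5),.065)],0)
e=(Rr-L)/np.linalg.norm(Rr-L); m=(L+Rr)/2; L=m-e*.1725; x=np.array([-e[1],e[0],0])
def go(t):
    s=get_state();M=R.from_rotvec(s['tool_rot']).as_matrix();p=s['position'];d=p-L
    print("t",s['time'],"pos",p.round(4),"along",(d@e).round(4),"across",(d@x).round(4),"z",p[2].round(4),"F",s['ft_force'].round(2),"grip",s['grip_width'].round(3))
    print("tool axes\n",M.round(3)); print("tool shift units",(M.T@(np.array(t)-p)/.025).round(2),"edge dir in tool",(M.T@e).round(3),"down",(-M[2]).round(3))
    Mt=np.c_[[0,0,-1],e,np.cross([0,0,-1],e)]
    for sg in(1,-1):
        T=Mt*np.array([1,sg,sg]);print("rot units(y=%d e)"%sg,(R.from_matrix(M.T@T).as_rotvec()/(np.pi/2)).round(3))
E
python3 - <<'E'
from h import *
for n,uv in[("top",(231.25,248.75)),("side",(246.25,210.25)),("top",(408.75,284.5)),("side",(358.5,326.5))]:print(p2w(n,uv,.065).round(4))
print(L,e,x,"notch",L+e*.220);go(L+e*.022+[0,0,.12]);print(get_state()['joint_positions'])
E
```

```text
[0.5573 0.1554 0.065 ]
[0.559  0.1537 0.065 ]
[ 0.4884 -0.1809  0.065 ]
[ 0.4884 -0.1805  0.065 ]
[0.55837292 0.15580683 0.065     ] [-0.20350027 -0.97907489  0.        ] [ 0.97907489 -0.20350027  0.        ] notch [ 0.51360286 -0.05958964  0.065     ]Traceback (most recent call last):
  File "<stdin>", line 3, in <module>
  File "h.py", line 15, in go
    print("t",s['time'],"pos",p.round(4),"along",(d@e).round(4),"across",(d@x).round(4),"z",p[2].round(4),"F",s['ft_force'].round(2),"grip",s['grip_width'].round(3))
                                                                                                                                            ^^^^^^^^^^^^^^^^^^^^^
AttributeError: 'float' object has no attribute 'round'
```

```bash
sed -i "s/s\['grip_width'\].round(3)/round(s['grip_width'],3)/" h.py
python3 - <<'E'
from h import *
go(L+e*.022+[0,0,.12]);print(np.round(get_state()['joint_positions'],3))
E
```

```text
t 0.1 pos [0.1423 0.6337 0.2215] along -0.3832 across -0.5047 z 0.2215 F [1.13 0.43 0.49] grip 1.003
tool axes
 [[-0.    -0.976  0.219]
 [-0.002  0.219  0.976]
 [-1.    -0.    -0.002]]
tool shift units [  1.49 -20.44 -15.88] edge dir in tool [ 0.002 -0.016 -1.   ] down [1.    0.    0.002]
rot units(y=1 e) [-1.01e+00 -1.00e-03 -1.00e-03]
rot units(y=-1 e) [ 0.99  -0.001  0.001]
[-1.336  0.322 -0.07   1.452  0.023  1.371 -0.057]
```

Emit:
play_rows(
  targets=[
    {"claw": 1, "linear": [0, -0.76, -0.59], "rotation": [0, 0, 0]},
    {"claw": 1, "linear": [0, -0.76, -0.59], "rotation": [0, 0, 0]},
    {"claw": 1, "linear": [0, -0.76, -0.59], "rotation": [0, 0, 0]},
    {"claw": 1, "linear": [0, -0.76, -0.59], "rotation": [0, 0, 0]},
    {"claw": 1, "linear": [0, -0.76, -0.59], "rotation": [0, 0, 0]},
    {"claw": 1, "linear": [0, -0.76, -0.59], "rotation": [0, 0, 0]},
    {"claw": 1, "linear": [0, -0.76, -0.59], "rotation": [0, 0, 0]},
    {"claw": 1, "linear": [0, -0.76, -0.59], "rotation": [0, 0, 0]},
    {"claw": 1, "linear": [0, -0.76, -0.59], "rotation": [0, 0, 0]},
    {"claw": 1, "linear": [0, -0.76, -0.59], "rotation": [0, 0, 0]},
  ],
  newtons=20,
)

```text
time: 0.93
position: [0.2938, 0.4423, 0.2145]
tool_rot: [-1.059, 1.313, 1.055]
ft_force: [-0.1, 0.5, 0.5]
grip_width: 0.327
```

Emit:
play_rows(
  targets=[
    {"claw": 1, "linear": [0, -0.76, -0.59], "rotation": [0, 0, 0]},
    {"claw": 1, "linear": [0, -0.76, -0.59], "rotation": [0, 0, 0]},
    {"claw": 1, "linear": [0, -0.76, -0.59], "rotation": [0, 0, 0]},
    {"claw": 1, "linear": [0, -0.76, -0.59], "rotation": [0, 0, 0]},
    {"claw": 1, "linear": [0, -0.76, -0.59], "rotation": [0, 0, 0]},
    {"claw": 1, "linear": [0, -0.76, -0.59], "rotation": [0, 0, 0]},
    {"claw": 1, "linear": [0, -0.76, -0.59], "rotation": [0, 0, 0]},
    {"claw": 1, "linear": [0, -0.76, -0.59], "rotation": [0, 0, 0]},
    {"claw": 1, "linear": [0, -0.76, -0.59], "rotation": [0, 0, 0]},
    {"claw": 1, "linear": [0, -0.76, -0.59], "rotation": [0, 0, 0]},
  ],
)

```text
time: 1.77
position: [0.4537, 0.246, 0.2114]
tool_rot: [-1.06, 1.32, 1.056]
ft_force: [0.7, 0.7, 0.4]
grip_width: 0.007
```

```bash
python3 -c "
from h import *
go(L+e*.022+[0,0,.03])"
```

```text
t 1.7667 pos [0.4537 0.246  0.2114] along -0.067 across -0.1208 z 0.2114 F [0.72 0.69 0.38] grip 0.007
tool axes
 [[-0.013 -0.979  0.206]
 [-0.014  0.206  0.979]
 [-1.     0.01  -0.017]]
tool shift units [ 4.66 -4.89 -3.47] edge dir in tool [ 0.017 -0.002 -1.   ] down [ 1.    -0.01   0.017]
rot units(y=1 e) [-1.001 -0.003 -0.013]
rot units(y=-1 e) [ 0.999 -0.013  0.003]
```

Emit:
play_rows(
  targets=[
    {"claw": 1, "linear": [0.1, -0.7, -0.5], "rotation": [0, 0, 0]},
    {"claw": 1, "linear": [0.1, -0.7, -0.5], "rotation": [0, 0, 0]},
    {"claw": 1, "linear": [0.3, -0.7, -0.5], "rotation": [0, 0, 0]},
    {"claw": 1, "linear": [0.6, -0.7, -0.5], "rotation": [0, 0, 0]},
    {"claw": 1, "linear": [0.6, -0.7, -0.5], "rotation": [0, 0, 0]},
    {"claw": 1, "linear": [0.6, -0.7, -0.5], "rotation": [0, 0, 0]},
    {"claw": 1, "linear": [0.6, -0.6, -0.4], "rotation": [0, 0, 0]},
    {"claw": 1, "linear": [0.6, -0.1, -0.1], "rotation": [0, 0, 0]},
    {"claw": 1, "linear": [0.6, 0, 0], "rotation": [0, 0, 0]},
    {"claw": 1, "linear": [0, 0, 0], "rotation": [0, 0, 0]},
  ],
)

```text
time: 2.6
position: [0.5606, 0.1188, 0.1029]
tool_rot: [-1.055, 1.327, 1.046]
ft_force: [-0.0, -0.5, -1.0]
grip_width: 0.005
```

Run:
```python
from h import *
go(L+e*.022+[0,0,.005])
cv2.imwrite("pics/c.png",np.vstack([get_image("side")[130:370,160:480],get_image("wrist")[::2,::2]]))
```

```text
t 2.6 pos [0.5606 0.1188 0.1029] along 0.0358 across 0.0097 z 0.1029 F [-0.   -0.48 -1.02] grip 0.005
tool axes
 [[-0.014 -0.976  0.216]
 [-0.018  0.216  0.976]
 [-1.     0.01  -0.02 ]]
tool shift units [1.31 0.38 0.57] edge dir in tool [ 0.02  -0.013 -1.   ] down [ 1.   -0.01  0.02]
rot units(y=1 e) [-1.008 -0.005 -0.015]
rot units(y=-1 e) [ 0.992 -0.015  0.005]
```

View pics/c.png

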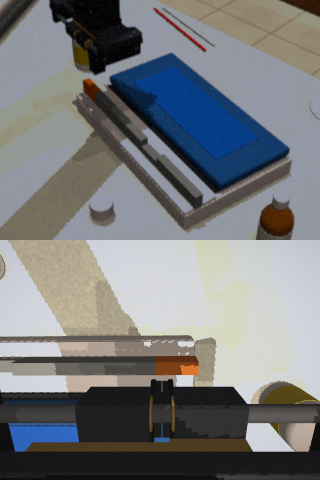

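Emit:
play_rows(
  targets=[
    {"claw": 1, "linear": [0.2, 0.2, 0.3], "rotation": [0, -0.013, -0.006]},
    {"claw": 1, "linear": [0.3, 0.2, 0.3], "rotation": [0, 0, 0]},
    {"claw": 1, "linear": [0.3, 0, 0], "rotation": [0, 0, 0]},
    {"claw": 1, "linear": [0.2, 0, 0], "rotation": [0, 0, 0]},
    {"claw": 1, "linear": [0.1, 0, 0], "rotation": [0, 0, 0]},
    {"claw": 1, "linear": [0, 0, 0], "rotation": [0, 0, 0]},
  ],
)

```text
time: 3.2
position: [0.5577, 0.1415, 0.0812]
tool_rot: [-1.052, 1.29, 1.048]
ft_force: [0.5, 0.4, 0.1]
grip_width: 0.006
```

Run:
```python
from h import *
go(L+e*.022)
```

```text
t 3.2 pos [0.5577 0.1415 0.0812] along 0.0142 across 0.0022 z 0.0812 F [0.46 0.37 0.07] grip 0.006
tool axes
 [[ 0.011 -0.978  0.21 ]
 [ 0.005  0.21   0.978]
 [-1.    -0.009  0.008]]
tool shift units [ 0.65  0.09 -0.32] edge dir in tool [-0.007 -0.007 -1.   ] down [ 1.     0.009 -0.008]
rot units(y=1 e) [-1.004e+00 -1.000e-03  8.000e-03]
rot units(y=-1 e) [0.996 0.008 0.001]
```

Emit:
play_rows(
  targets=[
    {"claw": 1, "linear": [0.2, 0.05, -0.2], "rotation": [0, 0.002, 0.002]},
    {"claw": 1, "linear": [0.2, 0.05, -0.15], "rotation": [0, 0, 0]},
    {"claw": 1, "linear": [0.1, 0, 0], "rotation": [0, 0, 0]},
    {"claw": 1, "linear": [0.08, 0, 0], "rotation": [0, 0, 0]},
    {"claw": 1, "linear": [0.06, 0, 0], "rotation": [0, 0, 0]},
    {"claw": 1, "linear": [0.06, 0, 0], "rotation": [0, 0, 0]},
  ],
)

```text
time: 3.7
position: [0.554, 0.132, 0.0654]
tool_rot: [-1.051, 1.295, 1.049]
ft_force: [-6.3, -0.2, 16.4]
grip_width: 0.006
```

Run:
```python
from h import *
go(L+e*.022)
```

```text
t 3.7 pos [0.554  0.132  0.0654] along 0.0242 across 0.0006 z 0.0654 F [-6.27 -0.25 16.43] grip 0.006
tool axes
 [[ 0.006 -0.977  0.211]
 [ 0.003  0.211  0.977]
 [-1.    -0.006  0.005]]
tool shift units [0.02 0.02 0.09] edge dir in tool [-0.005 -0.008 -1.   ] down [ 1.     0.006 -0.005]
rot units(y=1 e) [-1.005 -0.     0.005]
rot units(y=-1 e) [0.995 0.005 0.   ]
```

Emit:
play_rows(
  targets=[
    {"claw": 1, "linear": [0.02, 0, -0.2], "rotation": [0, 0, 0]},
    {"claw": 1, "linear": [0.02, 0, -0.3], "rotation": [0, 0, 0]},
    {"claw": 1, "linear": [0.02, 0, -0.3], "rotation": [0, 0, 0]},
    {"claw": 1, "linear": [0.02, 0, -0.3], "rotation": [0, 0, 0]},
    {"claw": 1, "linear": [0.02, 0, -0.3], "rotation": [0, 0, 0]},
    {"claw": 1, "linear": [0.02, 0, -0.3], "rotation": [0, 0, 0]},
  ],
)

```text
time: 4.2
position: [0.5484, 0.0926, 0.0655]
tool_rot: [-1.051, 1.282, 1.049]
ft_force: [1.3, 3.6, 5.8]
grip_width: 0.005
```

Run:
```python
from h import *
go(L+e*.22)
```

```text
t 4.2 pos [0.5484 0.0926 0.0655] along 0.0639 across 0.0031 z 0.0655 F [1.31 3.61 5.85] grip 0.005
tool axes
 [[ 0.015 -0.978  0.208]
 [ 0.011  0.209  0.978]
 [-1.    -0.013  0.014]]
tool shift units [-0.07  0.09 -6.24] edge dir in tool [-0.014 -0.005 -1.   ] down [ 1.     0.013 -0.014]
rot units(y=1 e) [-1.003e+00  1.000e-03  1.300e-02]
rot units(y=-1 e) [ 0.997  0.013 -0.001]
```

Emit:
play_rows(
  targets=[
    {"claw": 1, "linear": [0.018, 0.02, -0.3], "rotation": [0, 0.002, 0.002]},
    {"claw": 1, "linear": [0.018, 0.02, -0.3], "rotation": [0, 0.002, 0.002]},
    {"claw": 1, "linear": [0.018, 0.02, -0.3], "rotation": [0, 0.002, 0.002]},
    {"claw": 1, "linear": [0.02, 0.02, -0.3], "rotation": [0, 0.002, 0.002]},
    {"claw": 1, "linear": [0.02, 0.02, -0.3], "rotation": [0, 0.001, 0.001]},
    {"claw": 1, "linear": [0.02, 0.01, -0.3], "rotation": [0, 0.001, 0.001]},
    {"claw": 1, "linear": [0.02, 0.01, -0.3], "rotation": [0, 0.001, 0.001]},
    {"claw": 1, "linear": [0.02, 0.01, -0.3], "rotation": [0, 0.001, 0.001]},
    {"claw": 1, "linear": [0.02, 0.01, -0.3], "rotation": [0, 0.001, 0.001]},
    {"claw": 1, "linear": [0.02, 0.01, -0.3], "rotation": [0, 0.001, 0.001]},
  ],
)

```text
time: 5.03
position: [0.5336, 0.0192, 0.0655]
tool_rot: [-1.051, 1.297, 1.055]
ft_force: [0.9, 3.7, 5.4]
grip_width: 0.01
```

Run:
```python
from h import *
go(L+e*.22)
```

```text
t 5.0333 pos [0.5336 0.0192 0.0655] along 0.1388 across 0.0035 z 0.0655 F [0.88 3.75 5.38] grip 0.01
tool axes
 [[ 0.001 -0.978  0.208]
 [ 0.005  0.208  0.978]
 [-1.    -0.     0.005]]
tool shift units [ 0.    0.13 -3.25] edge dir in tool [-0.005 -0.005 -1.   ] down [ 1.     0.    -0.005]
rot units(y=1 e) [-1.003  0.002  0.003]
rot units(y=-1 e) [ 0.997  0.003 -0.002]
```

Emit:
play_rows(
  targets=[
    {"claw": 1, "linear": [0.02, 0.03, -0.3], "rotation": [0, 0.001, 0.001]},
    {"claw": 1, "linear": [0.02, 0.03, -0.3], "rotation": [0, 0.001, 0.001]},
    {"claw": 1, "linear": [0.02, 0.03, -0.3], "rotation": [0, 0.001, 0.001]},
    {"claw": 1, "linear": [0.02, 0.03, -0.3], "rotation": [0, 0.001, 0.001]},
    {"claw": 1, "linear": [0.02, 0.03, -0.3], "rotation": [0, 0.001, 0.001]},
    {"claw": 1, "linear": [0.02, 0.03, -0.3], "rotation": [0, 0.001, 0.001]},
    {"claw": 1, "linear": [0.02, 0.02, -0.2], "rotation": [0, 0.001, 0.001]},
  ],
)

```text
time: 5.62
position: [0.5213, -0.0287, 0.0655]
tool_rot: [-1.05, 1.3, 1.058]
ft_force: [0.5, 3.7, 5.6]
grip_width: 0.006
```

Run:
```python
from h import *
go(L+e*.22)
```

```text
t 5.6167 pos [ 0.5213 -0.0287  0.0655] along 0.1882 across 0.0013 z 0.0655 F [0.45 3.69 5.56] grip 0.006
tool axes
 [[-0.003 -0.978  0.207]
 [ 0.004  0.207  0.978]
 [-1.     0.004  0.003]]
tool shift units [ 0.01  0.05 -1.27] edge dir in tool [-0.003 -0.004 -1.   ] down [ 1.    -0.004 -0.003]
rot units(y=1 e) [-1.002  0.004 -0.   ]
rot units(y=-1 e) [ 0.998 -0.    -0.004]
```

Next I sweep slowly at about 3 mm per row, watching for the drop.

Emit:
play_rows(
  targets=[
    {"claw": 1, "linear": [0.02, 0.01, -0.14], "rotation": [0, 0, 0]},
    {"claw": 1, "linear": [0.02, 0.01, -0.14], "rotation": [0, 0, 0]},
    {"claw": 1, "linear": [0.02, 0.01, -0.14], "rotation": [0, 0, 0]},
    {"claw": 1, "linear": [0.02, 0.01, -0.14], "rotation": [0, 0, 0]},
    {"claw": 1, "linear": [0.02, 0.01, -0.14], "rotation": [0, 0, 0]},
    {"claw": 1, "linear": [0.02, 0.01, -0.14], "rotation": [0, 0, 0]},
  ],
)

```text
time: 6.12
position: [0.5141, -0.0516, 0.0627]
tool_rot: [-1.047, 1.3, 1.059]
ft_force: [-1.1, -0.8, -0.1]
grip_width: 0.004
```

Run:
```python
from h import *
go(L+e*.22)
```

```text
t 6.1167 pos [ 0.5141 -0.0516  0.0627] along 0.2121 across -0.0012 z 0.0627 F [-1.11 -0.75 -0.07] grip 0.004
tool axes
 [[-0.003 -0.978  0.209]
 [ 0.006  0.209  0.978]
 [-1.     0.005  0.005]]
tool shift units [-0.09 -0.05 -0.32] edge dir in tool [-0.005 -0.005 -1.   ] down [ 1.    -0.005 -0.005]
rot units(y=1 e) [-1.003  0.005  0.   ]
rot units(y=-1 e) [ 0.997  0.    -0.005]
```

The tip is dropping into the notch: z is 62.7 mm with no force. I'll centre it and descend onto the plate.

Emit:
play_rows(
  targets=[
    {"claw": 1, "linear": [0.02, -0.02, -0.14], "rotation": [0, 0, 0]},
    {"claw": 1, "linear": [0.03, -0.02, -0.12], "rotation": [0, 0, 0]},
    {"claw": 1, "linear": [0.06, 0, 0], "rotation": [0, 0, 0]},
    {"claw": 1, "linear": [0.08, 0, 0], "rotation": [0, 0, 0]},
    {"claw": 1, "linear": [0.08, 0, 0], "rotation": [0, 0, 0]},
    {"claw": 1, "linear": [0.08, 0, 0], "rotation": [0, 0, 0]},
  ],
)

```text
time: 6.62
position: [0.5098, -0.0629, 0.0516]
tool_rot: [-1.043, 1.309, 1.059]
ft_force: [-2.1, -0.6, 6.0]
grip_width: 0.007
```

Run:
```python
from h import *
go(L+e*.22)
```

```text
t 6.6167 pos [ 0.5098 -0.0629  0.0516] along 0.224 across -0.0031 z 0.0516 F [-2.07 -0.65  5.99] grip 0.007
tool axes
 [[-0.01  -0.977  0.213]
 [ 0.004  0.213  0.977]
 [-1.     0.011  0.001]]
tool shift units [-0.54 -0.12  0.16] edge dir in tool [-0.001 -0.009 -1.   ] down [ 1.    -0.011 -0.001]
rot units(y=1 e) [-1.006  0.006 -0.005]
rot units(y=-1 e) [ 0.994 -0.005 -0.006]
```

Emit:
play_rows(
  targets=[
    {"claw": 1, "linear": [0.08, 0, 0.02], "rotation": [0, 0, 0]},
    {"claw": 1, "linear": [0.08, 0, 0.02], "rotation": [0, 0, 0]},
    {"claw": 1, "linear": [0.08, -0.01, 0], "rotation": [0, 0, 0]},
    {"claw": 1, "linear": [0.08, -0.01, 0], "rotation": [0, 0, 0]},
    {"claw": 1, "linear": [0.09, 0, 0], "rotation": [0, 0, 0]},
    {"claw": 1, "linear": [0.1, 0, 0], "rotation": [0, 0, 0]},
  ],
)

```text
time: 7.12
position: [0.51, -0.063, 0.0482]
tool_rot: [-1.039, 1.311, 1.065]
ft_force: [-9.6, 1.1, 23.6]
grip_width: -0.001
```

Run:
```python
from h import *
go(L+e*.22)
```

```text
t 7.1167 pos [ 0.51   -0.063   0.0482] along 0.224 across -0.0028 z 0.0482 F [-9.6   1.14 23.64] grip -0.001
tool axes
 [[-0.016 -0.977  0.212]
 [ 0.007  0.212  0.977]
 [-1.     0.017  0.003]]
tool shift units [-0.67 -0.1   0.16] edge dir in tool [-0.003 -0.008 -1.   ] down [ 1.    -0.017 -0.003]
rot units(y=1 e) [-1.005  0.01  -0.007]
rot units(y=-1 e) [ 0.995 -0.007 -0.01 ]
```

The plate has bottomed: z is 48.2 mm against 48.4 expected, at 24 N. I'll lift straight off.

Emit:
play_rows(
  targets=[
    {"claw": 1, "linear": [-0.1, 0, 0], "rotation": [0, 0, 0]},
    {"claw": 1, "linear": [-0.3, 0, 0], "rotation": [0, 0, 0]},
    {"claw": 1, "linear": [-0.6, 0, 0], "rotation": [0, 0, 0]},
    {"claw": 1, "linear": [-0.9, 0, 0], "rotation": [0, 0, 0]},
    {"claw": 1, "linear": [-0.9, 0, 0], "rotation": [0, 0, 0]},
    {"claw": 1, "linear": [-0.9, 0, 0], "rotation": [0, 0, 0]},
    {"claw": 1, "linear": [-0.9, 0, 0], "rotation": [0, 0, 0]},
    {"claw": 1, "linear": [-0.9, 0, 0], "rotation": [0, 0, 0]},
    {"claw": 1, "linear": [-0.4, 0, 0], "rotation": [0, 0, 0]},
    {"claw": 1, "linear": [0, 0, 0], "rotation": [0, 0, 0]},
  ],
)

```text
time: 7.95
position: [0.5109, -0.0632, 0.2017]
tool_rot: [-1.04, 1.316, 1.068]
ft_force: [0.3, 0.5, -0.6]
grip_width: 0.005
```

Run:
```python
from h import *
go(L+e*.22)
cv2.imwrite("pics/d.png",get_image("side"))
```

```text
t 7.95 pos [ 0.5109 -0.0632  0.2017] along 0.224 across -0.0019 z 0.2017 F [ 0.26  0.55 -0.59] grip 0.005
tool axes
 [[-0.021 -0.978  0.21 ]
 [ 0.005  0.21   0.978]
 [-1.     0.022  0.   ]]
tool shift units [ 5.46 -0.19  0.16] edge dir in tool [-0.    -0.006 -1.   ] down [ 1.    -0.022 -0.   ]
rot units(y=1 e) [-1.004  0.011 -0.011]
rot units(y=-1 e) [ 0.996 -0.011 -0.011]
```

View pics/d.png

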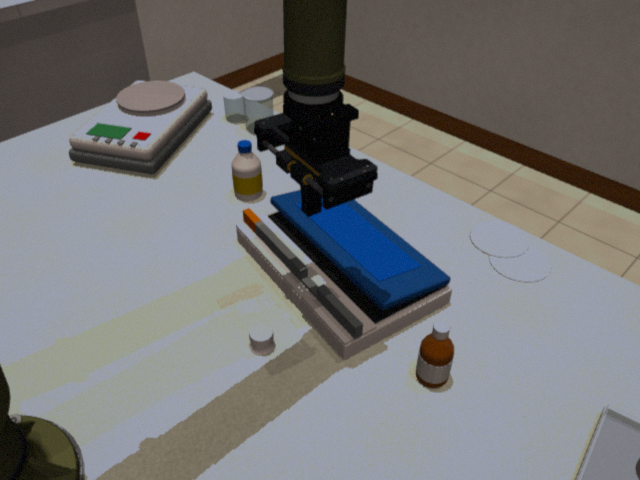

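The side view shows a wider dark gap under the lid's front edge, at about (330-385,260-305). The bottles and pot look unmoved. I'll compare before and after up close.

Run:
```python
from h import *
a,b=[cv2.imread(f"pics/{n}.png")[200:345,250:450] for n in("side1","d")]
cv2.imwrite("pics/f.png",cv2.convertScaleAbs(cv2.resize(np.vstack([a,b]),None,fx=2,fy=2,interpolation=cv2.INTER_CUBIC),alpha=1.5))
c=-e; M=np.c_[x,c,[0,0,1]]; o=m+x*.085-[0,0,.065]
h=o+x*(.085-.13+.0) # unused
F=m+x*.045
for s in(-1,1):
  q=F+e*s*.1675; print("front corner shut",w2p("side",[[q[0],q[1],.058]]).round(),"ajar",w2p("side",[[q[0],q[1],.078]]).round())
t=[get_image("top") if 0 else None]
```

```text
front corner shut [[268. 206.]] ajar [[267. 197.]]
front corner shut [[381. 316.]] ajar [[382. 306.]]
```

View pics/f.png

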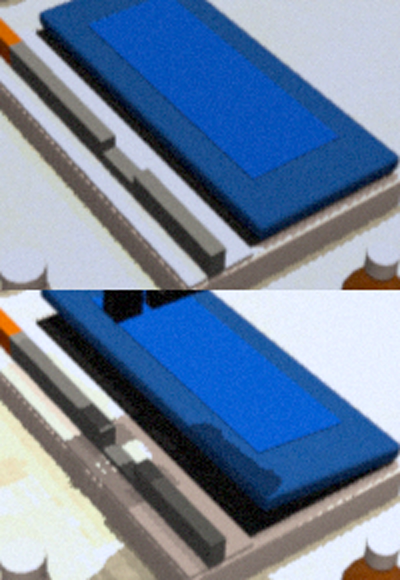

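The lid's front corner moved from about row 316 to 306, matching the prediction for ajar. The plate sits lower and the robot is clear, so I'm handing in.

```bash
python3 -c "
from bench import *
close_job()"
```

```text
the job is handed in; nothing more can be done
```

The catch is open: the lid popped ajar and was still ajar in the last picture, and I handed the job in at about 8 s of the 67 s allowed.

- **Sweep:** I put the shut fingertips down on the orange end, pressing with 16 N at first. I then swept them along the edge at about 5.5 N, with the tip steady at z = 65.5 mm. They dropped into the notch at the third place, about 212 mm from the left end.
- **Press:** I pressed the plate to z = 48.2 mm with 24 N. Full travel was expected at about 48.4 mm. Then I lifted straight up.
- **Last checks:** With the arm clear at z = 0.20 m and no contact force, the side picture shows the lid's front corner raised about 10 pixels, as predicted for 20 mm. The bottles and the pot look unmoved.

No check failed or disagreed. The readings I took show no sign that the fingers touched the lid.

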